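# Shim the rocking strain viewer

## Task

The glass-strain viewer on the bench rocks because its foot nearest the wooden wedge is too short. Push the wedge along the bench, thin end first, squarely under that foot until it is snug and the viewer cannot rock, then press down firmly once with the fingertips on the viewer's top corner right above that foot to prove that it stays level, and leave the wedge in place. Do it all by pushing: do not lift or tip the wedge, do not jack the viewer up or shove it along the bench, and leave everything else where it stands.

Things in the scene. Friction and masses are not known exactly. Their poses are not given: they have to be found in the camera images.
- viewer: strain viewer: grey casing 240 (x) x 200 (y) x 35 mm, top 65 mm above the bench, on four black 12 mm radius domed feet at x +-100, y +-80 mm; post with round lens (to 225 mm high) at its rear right (+x, -y). Loose, about 4.5 kg. Origin at bench level under its centre; x away from the robot, y left, z up. Starts level on three feet; 5 N down on the short foot's corner rocks it by up to 4 degrees
- short_foot (a point): lowest point of the short foot's dome, 10 mm above the bench when the viewer is level, at (-100, +80) mm in the viewer's frame: its near left foot, next to the wedge, 20 mm in from both edges of the casing, whose underside is 30 mm above the bench
- corner_top (a point): point on the casing's flat top right above the short foot, 65 mm above the bench: where to press (5 N is the least that counts, 8 to 10 N is plenty)
- wedge: plain wooden wedge, 110 mm long, 50 wide, 3 thick at the tip, 20 at the flat upright rear end, about 100 g. Origin at the centre of its underside, x along it to the thin tip, y across, z up. Starts flat on the bench beside the viewer, its tip 40 to 80 mm from the short foot and pointing at it within about 10 mm and 0.12 rad, so it goes in roughly along the viewer's -y
- wedge_rear (a point): middle of the wedge's upright rear face (50 x 20 mm), 10 mm above the bench, 55 mm behind its centre: where to push. Sliding takes about 1 N; when snug the short foot is about 10 mm ahead of the wedge's centre and the resistance rises steeply; 5 to 10 N seats it, much over 18 N may slide the viewer along
- tumbler: bystander, to be left alone: clear drinking-glass blank, 64 mm across, 85 mm tall, standing on the rear-right part of the viewer's top under its lens; origin centre of its underside
- block: bystander, to be left alone: plain rectangular wooden block, 90 x 40 x 28 mm (not tapered), lying on the far side of the wedge, about 12 to 16 cm from the wedge's middle line; origin centre of its underside
- tape: bystander, to be left alone: yellow roll of tape lying flat, 90 mm across, 40 mm high, on the robot's side of the viewer; origin centre of its underside
- jar: bystander, to be left alone: amber glass jar, 68 mm across, 90 mm tall, to the right of the viewer; origin centre of its underside
- weight: bystander, to be left alone: brass weight with a small knob, 52 mm across, 66 mm tall, to the right; origin centre of its underside
- screwdriver: bystander, to be left alone: screwdriver lying on the bench at the near left; origin at its underside
Not all that is in view belongs to the job. Leave any black or green look-alike of the wedge alone.

How it is judged:
On the way, in this order (a step that is already met when the one before it is completed fails the run):
1. the wedge is snug under the short foot and bears on it, the viewer level (contact force between wedge and viewer above 0.5 N and y of short_foot in the frame of wedge between -0.02 and 0.02 m and x of short_foot in the frame of wedge between -0.05 and 0.05 m and angle between viewer's own z axis and vertical below 0.015 rad and angle between wedge's own z axis and vertical below 0.05 rad), for 0.2 s.
2. the fingertips press on the casing's top corner above that foot with at least 5 N and the viewer stays level (all of step 1 and contact force between the fingers and viewer above 5 N and horizontal distance between the grasp point and corner_top below 0.04 m and height (world z) of the grasp point above 0.065 m), for 0.1 s.
At the end, for the whole second after the job is handed in: the wedge lies flat on the bench under the short foot and bears on it with more than 0.5 N, the foot within 20 mm of the wedge's middle line and 50 mm of its centre along its length; the viewer is level within 0.015 rad, within 15 mm of where it stood, and all is at rest (all of step 1 and linear speed of each of wedge, viewer below 0.01 m/s and angular speed of viewer below 0.05 rad/s and distance of viewer from where it was at the start of the episode below 0.015 m); the robot touches nothing.
It fails at once if the wedge is lifted off the bench (over 12 mm) or tipped (height (world z) of wedge above 0.012 m or angle between wedge's own z axis and vertical above 0.25 rad).
It fails at once if the viewer is shoved more than 20 mm, lifted or tipped over 0.15 rad (distance of viewer from where it was at the start of the episode above 0.02 m or angle between viewer's own z axis and vertical above 0.15 rad).
It fails at once if the tumbler moves more than 30 mm or falls (distance of tumbler from where it was at the start of the episode above 0.03 m or angle between tumbler's own z axis and vertical above 0.4 rad).
It fails at once if another bystander is moved more than 30 mm (distance of any of block, tape, jar, weight, screwdriver from where it was at the start of the episode above 0.03 m).
It also fails if it takes over 51 s, if anything falls off the work surface, if the arm or the gripper's body presses on something with over 40 N, if the wrist force passes 120 N, or if a joint passes its speed limit or range.

## Robot

A 6-joint arm with a two-finger parallel gripper is mounted at the origin on the work surface. World frame = base frame: x ahead of the robot, y to its left, z up, the work surface at z = 0. Lengths are in m, angles in rad, forces in N, time in s.
With the tool pointing down it reaches from about 0.425 to 0.95 m from the base axis. Payload 3.5 kg.
Tool frame: the origin (TCP) lies at the very end of the fingers, on their centre line; the grasp point (between the pads) lies 19 mm behind it; y points along the fingers, z is the direction in which the jaws open and shut, and the axes are right-handed (so a half turn about y gives the same grasp; the last joint's range is limited). The gripper opens to 85 mm and grips with 20 to 120 N. Pads are 22 mm wide; open, the fingers measure 114 mm over their backs; the gripper's body (76 mm by 85 mm) begins 54 mm behind the grasp point. The pads swing forward as they close: fully open they stand 13 mm farther back than shut.
Start: joints at [-1.313, 0.286, 1.577, -0, 1.279, -0.15], TCP at [0.268, -0.62, 0.231] pointing down, gripper open.
Joint ranges: [-2.77, 2.77], [-0.9, 2.22], [0.21, 2.48], [-1.53, 4.67], [0.24, 2.81], [-2.84, 2.84]. Speed limits (rad/s): [2.79, 2.79, 3.14, 3.14, 3.14, 3.14].

## Interface

Orientations are given as a unit quaternion [x, y, z, w].
In Python, from plant import ctrl, cams gives the robot as it stands.
- The arm moves only by the tool play_rows, never from a script. Its argument "steps" is a list of rows, each an object of numbers: "claw": the finger opening in cm, from 0 to 8.54; "tx", "ty", "tz": the shift along the tool's x, y, z in cm; "ax", "ay", "az": the turn, a rotation vector about the tool's x, y, z in degrees. A call has 1 to 12 rows; each row is the pose to reach, as a shift and turn from the pose commanded when the call began, along the tool's axes at that moment; what a row does not reach only later rows make up. A row lasts 1/12 s, in which the tool goes at most 41.7 mm and 7.16 degrees, less where a joint would pass 70% of its speed; a pose out of reach is approached as far as the arm can. A call with a gripper value outside its range is refused whole. The fingers move at their own pace and stop on an object; "grip_force" is the grip in N (left out, the last holds). Time passes only in rows, so rows that repeat a pose let the fingers close. It gives the time, the measured TCP pose, the force and the opening at its end, in the units of the state.
- ctrl.get_state(): the state, without advancing time (a new reading comes with each control period).
- cams.read_camera(name): name is "side" or "top"; returns (picture, depth): 420x560x3 uint8, blue, green, red; 420x560 float32, m along the optical axis (not along the pixel's ray), 0 where there is no reading.
- cams.camera_model(name): a dict with "intrinsics" (3x3 intrinsics, pixels), "rvec" (rotation vector, rad) and "tvec" (3), from world to camera coordinates, as OpenCV has them. Camera axes: x right, y down, z forward; pixel columns grow to the right and rows downward; lengths in m; the calibration is good to about 2 mm. A picture is of the moment at which its call begins. camera_model takes no time and is no camera call.
- ctrl.sign_off(): hands the job in, once; it reports no verdict.
The state is a dict: "time": time; "qpos": joint angles; "dq": joint speeds; "joint_efforts": joint torques, N m; "eef_pos": TCP position; "tcp_rot": TCP orientation; "contact_force": force on the tool from outside, world axes, zero at the start; "wrist_torque": the same for the moment, N m; "opening": opening from 0.0 (shut) to 1.0 (fully open).
Only numpy, scipy, OpenCV 4.12 (cv2) and the standard library are available. Lean on these libraries where they do the work, as an engineer would, in place of code of your own. Each camera call takes 0.05 s, during which the arm holds its last target.

## Working session

There is one attempt and no reset: what is moved stays moved. The work goes in short steps, Python scripts to look and compute and a tool call to move; the robot and the scene stay as the last step left them, time stands still between calls to the robot, and variables do not carry over. Pictures are saved under pics/ and viewed, and the job is handed in when it is done.

Besides the shell and the picture viewer there is one more tool, called after "Call:" in YAML: its name, and indented under it one key for each argument. play_rows: Moves the arm, as the interface text tells. Its arguments: {"type":"object","properties":{"steps":{"type":"array","items":{"type":"object","properties":{"claw":{"type":"number"},"tx":{"type":"number"},"ty":{"type":"number"},"tz":{"type":"number"},"ax":{"type":"number"},"ay":{"type":"number"},"az":{"type":"number"}}}},"grip_force":{"type":"number"}},"required":["steps"]}

```bash
mkdir -p pics; cat > h.py <<'E'
import numpy as np,cv2
from plant import ctrl,cams
def px2w(name,u,v,z=None,depth=None):
    m=cams.camera_model(name);K=np.array(m["intrinsics"]);R=cv2.Rodrigues(np.array(m["rvec"],float))[0];t=np.array(m["tvec"],float).ravel()
    d=np.linalg.inv(K)@np.array([u,v,1.]);c=-R.T@t;w=R.T@d
    s=(z-c[2])/w[2] if z is not None else depth
    return c+s*w
def w2px(name,P):
    m=cams.camera_model(name);return cv2.projectPoints(np.array(P,float).reshape(-1,3),np.array(m["rvec"],float),np.array(m["tvec"],float),np.array(m["intrinsics"],float),None)[0].reshape(-1,2)
E
python3 - <<'E'
from h import *
for n in("top","side"):
    p,d=cams.read_camera(n);cv2.imwrite(f"pics/{n}0.png",p);np.save(f"{n}0.npy",d)
    m=cams.camera_model(n);R=cv2.Rodrigues(np.array(m["rvec"],float))[0];print(n,-R.T@np.array(m["tvec"]).ravel(),R[2])
print(ctrl.get_state())
E
```

```text
top [0.38399408 0.00245745 1.12707605] [ 0.10450115 -0.00476634 -0.99451334]
side [-0.1630978   0.63895537  0.75792464] [ 0.58516903 -0.5451332  -0.60033907]
{'time': 0.1, 'qpos': array([-1.31302328e+00,  2.87138370e-01,  1.57804837e+00,  2.67189702e-05,
        1.27859564e+00, -1.50033414e-01]), 'dq': array([ 0.00049818, -0.00230586, -0.00253863, -0.00088598, -0.00011899,
       -0.00090129]), 'joint_efforts': array([ 7.72627573e-04, -4.07296658e+01, -2.93699527e+01, -1.71388460e-04,
        3.43165921e-03,  6.06858606e-06]), 'eef_pos': array([ 0.26756061, -0.61905386,  0.230035  ]), 'tcp_rot': array([-0.14321423,  0.6932318 , -0.69168471,  0.14314892]), 'contact_force': array([ 0.29494557, -0.06577539, -0.43051642]), 'wrist_torque': array([ 0.05406572,  0.00512497, -0.03975846]), 'opening': 0.9971759630069128}
```

View pics/top0.png

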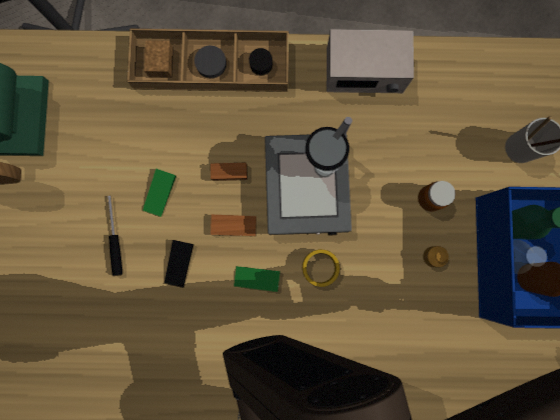

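View pics/side0.png

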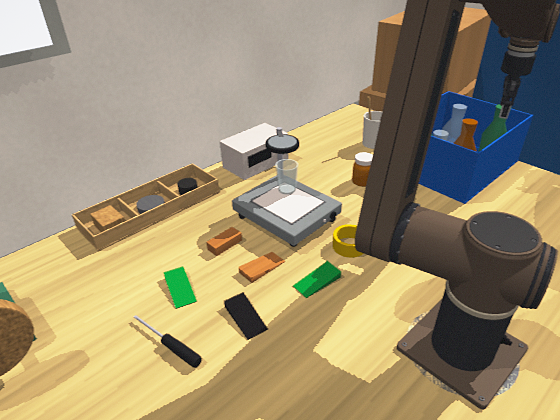

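The top view shows the wedge at about (233,225), the block at (229,171), and the viewer's near left corner at about (269,233). A green look-alike lies at (258,279). I'll enlarge both views.

```bash
python3 - <<'E'
import cv2
p=cv2.imread("pics/top0.png");cv2.imwrite("pics/top0z.png",cv2.resize(p[125:300,200:360],None,fx=5,fy=3.4*5/5 if 0 else 3.4,interpolation=cv2.INTER_CUBIC) if 0 else cv2.resize(p[185:295,205:355],None,fx=5,fy=5,interpolation=cv2.INTER_CUBIC))
p=cv2.imread("pics/side0.png");cv2.imwrite("pics/side0z.png",cv2.resize(p[170:300,200:350],None,fx=5,fy=4.6 if 0 else 5,interpolation=cv2.INTER_CUBIC)[:600])
p=cv2.imread("pics/top0.png");cv2.imwrite("pics/top0y.png",cv2.resize(p[120:245,255:360],None,fx=4.8,fy=4.8,interpolation=cv2.INTER_CUBIC))
E
```

```text
(no output)
```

View pics/top0z.png

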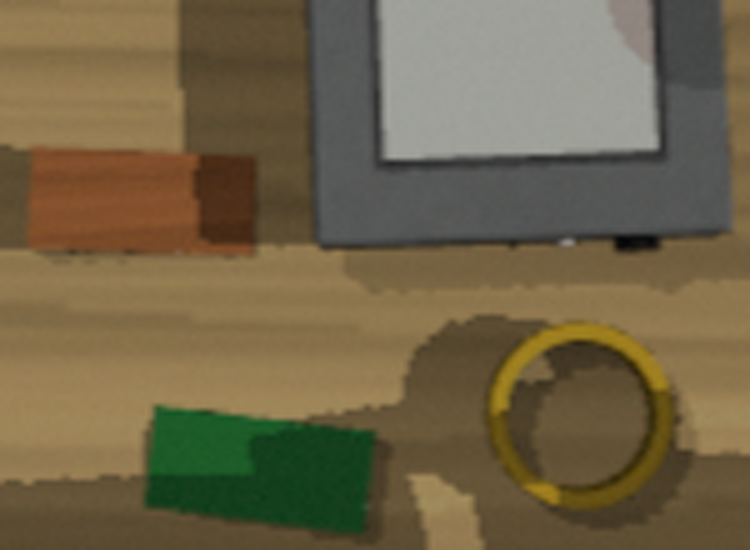

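View pics/side0z.png

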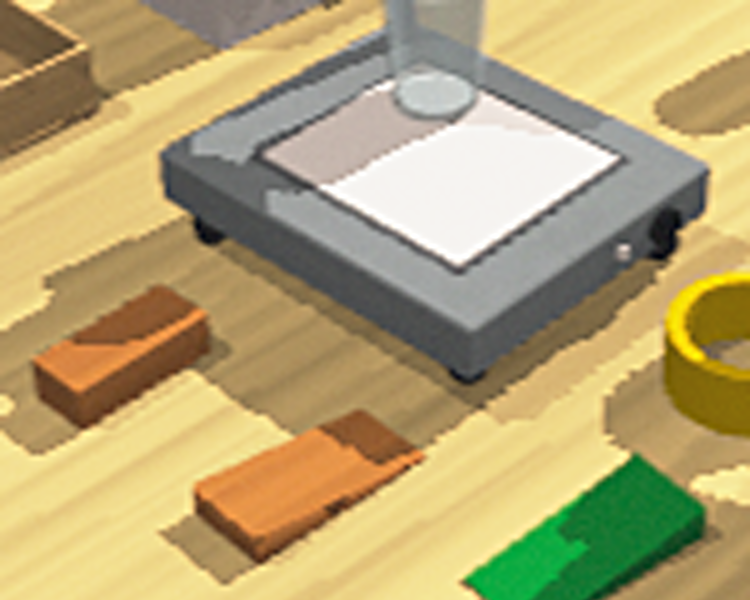

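View pics/top0y.png

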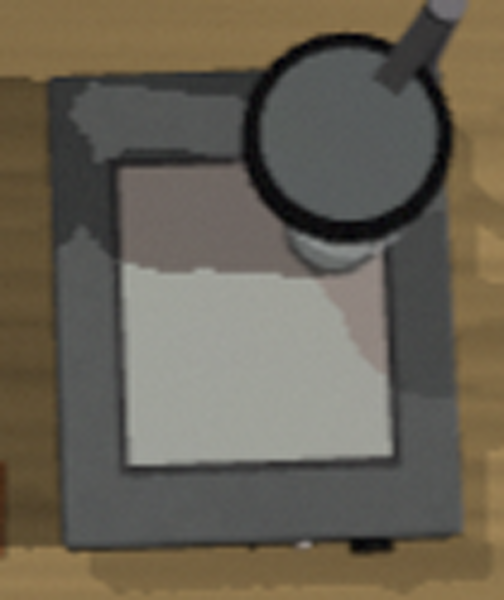

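```bash
python3 - <<'E'
from h import *
f=lambda X,Y,x0,y0,s:(x0+(X+.5)/s-.5,y0+(Y+.5)/s-.5)
T=lambda X,Y,z:px2w("top",*f(X,Y,205,185,5),z=z)
S=lambda X,Y,z:px2w("side",*f(X,Y,200,170,5),z=z)
U=lambda X,Y,z:px2w("top",*f(X,Y,255,120,4.8),z=z)
np.set_printoptions(precision=4,suppress=True)
nl,nr,fl=T(319,247,.065),T(731,232,.065),U(49,79,.065)
print("viewer",nl,nr,fl,np.linalg.norm(nl-nr),np.linalg.norm(nl-fl))
print("side nl",S(473,333,.065),"fl",S(163,157,.065),"nr",S(708,178,.065))
ex=(fl-nl)/np.linalg.norm(fl-nl);ey=(nl-nr)/np.linalg.norm(nl-nr);print("yaw",np.arctan2(ex[1],ex[0]),np.arctan2(-ey[0],ey[1]))
print("foot",nl+.02*ex-.02*ey)
r1,r2,t1,t2=T(29,147,.02),T(27,247,.02),T(256,157,.003),T(256,256,.003)
print(r1,r2,t1,t2,np.linalg.norm(r1-r2),np.linalg.norm(t1-t2))
print("rear",(r1+r2)/2,"tip",(t1+t2)/2,np.linalg.norm((r1+r2)/2-(t1+t2)/2))
print("side tip",S(424,457,.003),S(360,408,.003),"rear",S(195,488,.02),S(262,536,.02),S(262,561,0))
E
```

```text
viewer [0.4458 0.0409 0.065 ] [ 0.4555 -0.1543  0.065 ] [0.683  0.0536 0.065 ] 0.1953889988521504 0.23748614931336962
side nl [0.4432 0.0439 0.065 ] fl [0.6752 0.058  0.065 ] nr [ 0.4484 -0.1415  0.065 ]
yaw 0.05375736742643657 0.04963620552751416
foot [0.4668 0.022  0.065 ]
[0.4961 0.1869 0.02  ] [0.4465 0.1864 0.02  ] [0.4943 0.0755 0.003 ] [0.4445 0.0745 0.003 ] 0.04955369470363288 0.0497994699371346
rear [0.4713 0.1866 0.02  ] tip [0.4694 0.075  0.003 ] 0.11288807606984046
side tip [0.444  0.0782 0.003 ] [0.4948 0.076  0.003 ] rear [0.4927 0.1862 0.02  ] [0.4442 0.1842 0.02  ] [0.4476 0.183  0.    ]
```

The measurements agree with the given sizes: wedge length about 110 mm and width 50 mm. The short foot is at about (0.466, 0.023), the wedge rear at (0.470, 0.186), and the wedge heading is about (-0.015, -1). Next I work out the move in tool axes.

```bash
cat >> h.py <<'E'
from scipy.spatial.transform import Rotation as Ro
def plan(P,R=None,base=None):
    s=ctrl.get_state();p0,R0=(s["eef_pos"],Ro.from_quat(s["tcp_rot"])) if base is None else base
    t=R0.inv().apply(np.array(P)-p0)*100
    a=np.zeros(3) if R is None else (R0.inv()*R).as_rotvec(degrees=True)
    print("t",t.round(2),"a",a.round(2))
def down(xdir):
    x=np.array(xdir,float);x/=np.linalg.norm(x);y=np.array([0,0,-1.]);return Ro.from_matrix(np.stack([x,y,np.cross(x,y)],1))
E
python3 - <<'E'
from h import *
s=ctrl.get_state();print(Ro.from_quat(s["tcp_rot"]).as_matrix().round(3))
for d in([-.015,-1,0],[.015,1,0]):
    for P in ([.48,-.05,.32],[.468,.225,.32]): plan(P,down(d))
E
```

```text
[[-0.918 -0.001  0.397]
 [-0.397  0.002 -0.918]
 [-0.    -1.    -0.002]]
t [-42.07  -8.89 -43.83] a [  0.1  -65.78  -0.09]
t [-51.88  -8.83 -69.55] a [  0.1  -65.78  -0.09]
t [-42.07  -8.89 -43.83] a [1.0000e-01 1.1422e+02 1.1000e-01]
t [-51.88  -8.83 -69.55] a [1.0000e-01 1.1422e+02 1.1000e-01]
```

Call:
play_rows:
  steps:
    - {"ty": -4, "claw": 1}
    - {"ty": -8.9, "claw": 1}
    - {"ty": -8.9, "tx": -10.5, "tz": -11, "ay": -16, "claw": 1}
    - {"ty": -8.9, "tx": -21, "tz": -22, "ay": -33, "claw": 1}
    - {"ty": -8.9, "tx": -32, "tz": -33, "ay": -50, "claw": 1}
    - {"ty": -8.9, "tx": -42, "tz": -44, "ay": -65.8, "claw": 1}
    - {"ty": -8.9, "tx": -42, "tz": -44, "ay": -65.8, "claw": 1}
    - {"ty": -8.9, "tx": -42, "tz": -44, "ay": -65.8, "claw": 1}
    - {"ty": -8.9, "tx": -42, "tz": -44, "ay": -65.8, "claw": 1}
    - {"ty": -8.9, "tx": -42, "tz": -44, "ay": -65.8, "claw": 1}
    - {"ty": -8.9, "tx": -42, "tz": -44, "ay": -65.8, "claw": 1}
    - {"ty": -8.9, "tx": -42, "tz": -44, "ay": -65.8, "claw": 1}

```text
invalid input at $.steps[0]: expected keys claw, tx, ty, tz, ax, ay, az
```

Call:
play_rows:
  steps:
    - {"claw": 1, "tx": 0, "ty": -4, "tz": 0, "ax": 0, "ay": 0, "az": 0}
    - {"claw": 1, "tx": 0, "ty": -8.9, "tz": 0, "ax": 0, "ay": 0, "az": 0}
    - {"claw": 1, "tx": -42, "ty": -8.9, "tz": -44, "ax": 0, "ay": -65.8, "az": 0}
    - {"claw": 1, "tx": -42, "ty": -8.9, "tz": -44, "ax": 0, "ay": -65.8, "az": 0}
    - {"claw": 1, "tx": -42, "ty": -8.9, "tz": -44, "ax": 0, "ay": -65.8, "az": 0}
    - {"claw": 1, "tx": -42, "ty": -8.9, "tz": -44, "ax": 0, "ay": -65.8, "az": 0}
    - {"claw": 1, "tx": -42, "ty": -8.9, "tz": -44, "ax": 0, "ay": -65.8, "az": 0}
    - {"claw": 1, "tx": -42, "ty": -8.9, "tz": -44, "ax": 0, "ay": -65.8, "az": 0}
    - {"claw": 1, "tx": -42, "ty": -8.9, "tz": -44, "ax": 0, "ay": -65.8, "az": 0}
    - {"claw": 1, "tx": -42, "ty": -8.9, "tz": -44, "ax": 0, "ay": -65.8, "az": 0}
    - {"claw": 1, "tx": -42, "ty": -8.9, "tz": -44, "ax": 0, "ay": -65.8, "az": 0}
    - {"claw": 1, "tx": -42, "ty": -8.9, "tz": -44, "ax": 0, "ay": -65.8, "az": 0}

```text
time: 1.1
eef_pos: [0.4123, -0.2267, 0.3176]
tcp_rot: [-0.497, 0.503, -0.502, 0.497]
contact_force: [0.4, -0.3, -0.4]
opening: 0.119
```

```bash
python3 - <<'E'
from h import *
s=ctrl.get_state();print(s["eef_pos"],s["qpos"])
plan([.468,.225,.32],down([-.015,-1,0]));plan([.469,.225,.06],down([-.015,-1,0]))
E
```

```text
[ 0.41228122 -0.22673241  0.31762803] [-7.19009989e-01 -2.36249415e-01  1.95375119e+00  1.55176330e-04
  1.42445939e+00 -7.08616168e-01]
t [-45.23  -0.22   5.1 ] a [ 0.01  0.26 -0.02]
t [-45.22  25.78   5.21] a [ 0.01  0.26 -0.02]
```

Call:
play_rows:
  steps:
    - {"claw": 1, "tx": -20, "ty": 0, "tz": 6, "ax": 0, "ay": 0.3, "az": 0}
    - {"claw": 1, "tx": -20, "ty": 0, "tz": 6, "ax": 0, "ay": 0.3, "az": 0}
    - {"claw": 1, "tx": -20, "ty": 0, "tz": 6, "ax": 0, "ay": 0.3, "az": 0}
    - {"claw": 1, "tx": -20, "ty": 0, "tz": 6, "ax": 0, "ay": 0.3, "az": 0}
    - {"claw": 1, "tx": -45.2, "ty": 0, "tz": 5.2, "ax": 0, "ay": 0.3, "az": 0}
    - {"claw": 1, "tx": -45.2, "ty": 0, "tz": 5.2, "ax": 0, "ay": 0.3, "az": 0}
    - {"claw": 1, "tx": -45.2, "ty": 0, "tz": 5.2, "ax": 0, "ay": 0.3, "az": 0}
    - {"claw": 1, "tx": -45.2, "ty": 0, "tz": 5.2, "ax": 0, "ay": 0.3, "az": 0}
    - {"claw": 1, "tx": -45.2, "ty": 0, "tz": 5.2, "ax": 0, "ay": 0.3, "az": 0}
    - {"claw": 1, "tx": -45.2, "ty": 0, "tz": 5.2, "ax": 0, "ay": 0.3, "az": 0}
    - {"claw": 1, "tx": -45.2, "ty": 0, "tz": 5.2, "ax": 0, "ay": 0.3, "az": 0}
    - {"claw": 1, "tx": -45.2, "ty": 0, "tz": 5.2, "ax": 0, "ay": 0.3, "az": 0}

```text
time: 2.1
eef_pos: [0.4695, 0.2282, 0.3174]
tcp_rot: [-0.496, 0.504, -0.502, 0.497]
contact_force: [-0.4, -0.6, 1.2]
opening: 0.118
```

```bash
python3 - <<'E'
from h import *
s=ctrl.get_state();print(s["eef_pos"],s["contact_force"])
plan([.469,.225,.06],down([-.015,-1,0]))
E
```

```text
[0.4695272  0.22816948 0.31735205] [-0.41048563 -0.56260907  1.17913389]
t [ 3.900e-01  2.573e+01 -1.000e-02] a [ 0.08  0.13 -0.16]
```

Call:
play_rows:
  steps:
    - {"claw": 1, "tx": 0, "ty": 28.5, "tz": 0, "ax": 0, "ay": 0, "az": 0}
    - {"claw": 1, "tx": 0, "ty": 28.5, "tz": 0, "ax": 0, "ay": 0, "az": 0}
    - {"claw": 1, "tx": 0, "ty": 28.5, "tz": 0, "ax": 0, "ay": 0, "az": 0}
    - {"claw": 1, "tx": 0, "ty": 28.5, "tz": 0, "ax": 0, "ay": 0, "az": 0}
    - {"claw": 1, "tx": 0, "ty": 28.5, "tz": 0, "ax": 0, "ay": 0, "az": 0}
    - {"claw": 1, "tx": 0, "ty": 28.5, "tz": 0, "ax": 0, "ay": 0, "az": 0}
    - {"claw": 1, "tx": 0, "ty": 28.5, "tz": 0, "ax": 0, "ay": 0, "az": 0}
    - {"claw": 1, "tx": 0, "ty": 28.5, "tz": 0, "ax": 0, "ay": 0, "az": 0}
    - {"claw": 1, "tx": 0, "ty": 28.5, "tz": 0, "ax": 0, "ay": 0, "az": 0}
    - {"claw": 1, "tx": 0, "ty": 28.5, "tz": 0, "ax": 0, "ay": 0, "az": 0}

```text
time: 2.93
eef_pos: [0.4724, 0.2226, 0.0349]
tcp_rot: [0.494, -0.504, 0.505, -0.496]
contact_force: [0.7, 0.5, 0.6]
opening: 0.117
```

```bash
python3 - <<'E'
from h import *
s=ctrl.get_state();print(s["eef_pos"],s["contact_force"])
plan([.469,.225,.009],down([-.015,-1,0]))
p,d=cams.read_camera("side");cv2.imwrite("pics/side1.png",cv2.resize(p[100:310,150:350],None,fx=2.8,fy=2.8,interpolation=cv2.INTER_CUBIC))
E
```

```text
[0.47238996 0.22257544 0.03493952] [0.73887563 0.5086919  0.5715823 ]
t [-0.23  2.59 -0.35] a [-0.16 -0.28 -0.04]
```

View pics/side1.png

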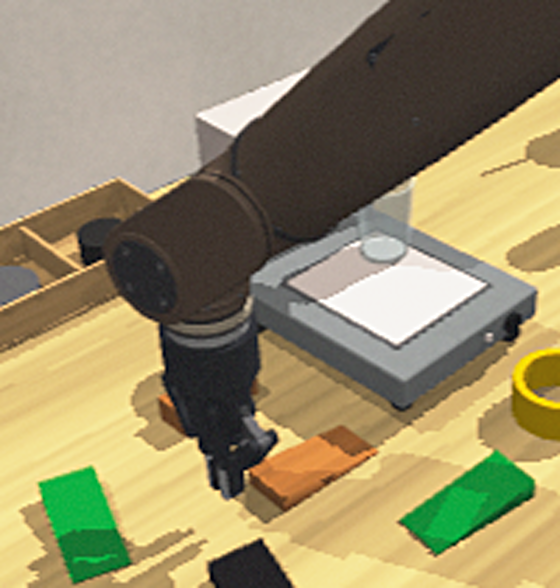

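The fingers stand behind the wedge's rear face in the crop, at about (228,490), with the wedge rear at (262,490). I lower them now.

Call:
play_rows:
  steps:
    - {"claw": 1, "tx": -0.2, "ty": 1.3, "tz": -0.3, "ax": -0.2, "ay": -0.3, "az": 0}
    - {"claw": 1, "tx": -0.2, "ty": 2.3, "tz": -0.3, "ax": -0.2, "ay": -0.3, "az": 0}
    - {"claw": 1, "tx": -0.2, "ty": 2.3, "tz": -0.3, "ax": -0.2, "ay": -0.3, "az": 0}
    - {"claw": 1, "tx": -0.2, "ty": 2.3, "tz": -0.3, "ax": -0.2, "ay": -0.3, "az": 0}
    - {"claw": 1, "tx": -0.2, "ty": 2.3, "tz": -0.3, "ax": -0.2, "ay": -0.3, "az": 0}
    - {"claw": 1, "tx": -0.2, "ty": 2.3, "tz": -0.3, "ax": -0.2, "ay": -0.3, "az": 0}

```text
time: 3.48
eef_pos: [0.4682, 0.2245, 0.0103]
tcp_rot: [-0.497, 0.504, -0.503, 0.496]
contact_force: [0.8, 0.2, 0.1]
opening: 0.119
```

```bash
python3 - <<'E'
from h import *
s=ctrl.get_state();print(s["eef_pos"],s["contact_force"])
plan([.4695,.20,.010],down([-.015,-1,0]));plan([.468,.12,.010],down([-.015,-1,0]))
E
```

```text
[0.46817396 0.22447609 0.01034206] [0.76701624 0.16301799 0.06549701]
t [2.45 0.03 0.17] a [ 0.17  0.03 -0.01]
t [10.45  0.03  0.13] a [ 0.17  0.03 -0.01]
```

Call:
play_rows:
  steps:
    - {"claw": 1, "tx": 1, "ty": 0, "tz": 0.1, "ax": 0, "ay": 0, "az": 0}
    - {"claw": 1, "tx": 1.8, "ty": 0, "tz": 0.1, "ax": 0, "ay": 0, "az": 0}
    - {"claw": 1, "tx": 2.2, "ty": 0, "tz": 0.1, "ax": 0, "ay": 0, "az": 0}
    - {"claw": 1, "tx": 2.5, "ty": 0, "tz": 0.1, "ax": 0, "ay": 0, "az": 0}
    - {"claw": 1, "tx": 2.8, "ty": 0, "tz": 0.1, "ax": 0, "ay": 0, "az": 0}
    - {"claw": 1, "tx": 3.1, "ty": 0, "tz": 0.1, "ax": 0, "ay": 0, "az": 0}
    - {"claw": 1, "tx": 3.4, "ty": 0, "tz": 0.1, "ax": 0, "ay": 0, "az": 0}
    - {"claw": 1, "tx": 3.7, "ty": 0, "tz": 0.1, "ax": 0, "ay": 0, "az": 0}
    - {"claw": 1, "tx": 4.0, "ty": 0, "tz": 0.1, "ax": 0, "ay": 0, "az": 0}
    - {"claw": 1, "tx": 4.3, "ty": 0, "tz": 0.1, "ax": 0, "ay": 0, "az": 0}
    - {"claw": 1, "tx": 4.6, "ty": 0, "tz": 0.1, "ax": 0, "ay": 0, "az": 0}
    - {"claw": 1, "tx": 5.0, "ty": 0, "tz": 0.1, "ax": 0, "ay": 0, "az": 0}

```text
time: 4.48
eef_pos: [0.4682, 0.1742, 0.0101]
tcp_rot: [-0.497, 0.504, -0.503, 0.496]
contact_force: [-0.6, 0.5, 0.9]
opening: 0.116
```

```bash
python3 - <<'E'
from h import *
s=ctrl.get_state();print(s["eef_pos"],s["contact_force"])
for n,c in(("side",(170,300,200,350)),("top",(125,245,200,350))):
    p,d=cams.read_camera(n);a,b,e,f=c;cv2.imwrite(f"pics/{n}2.png",cv2.resize(p[a:b,e:f],None,fx=4.6,fy=4.6,interpolation=cv2.INTER_CUBIC))
E
```

```text
[0.46822022 0.17423927 0.01007894] [-0.61475508  0.47873248  0.94385463]
```

View pics/side2.png

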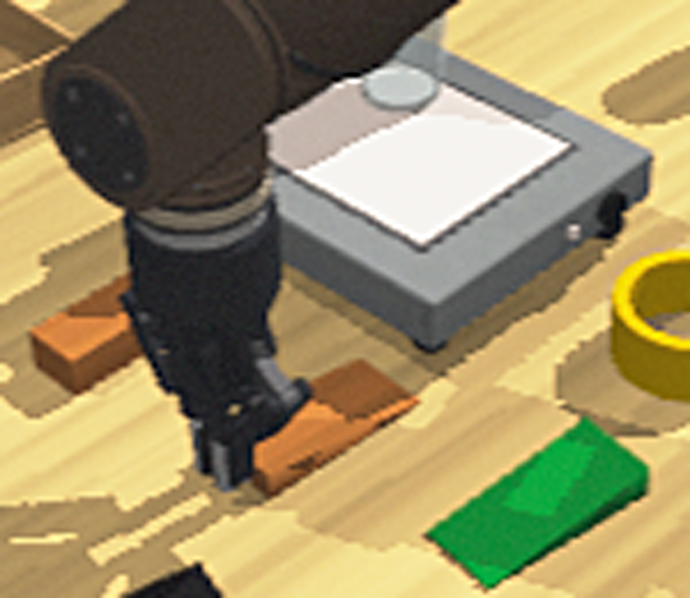

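View pics/top2.png

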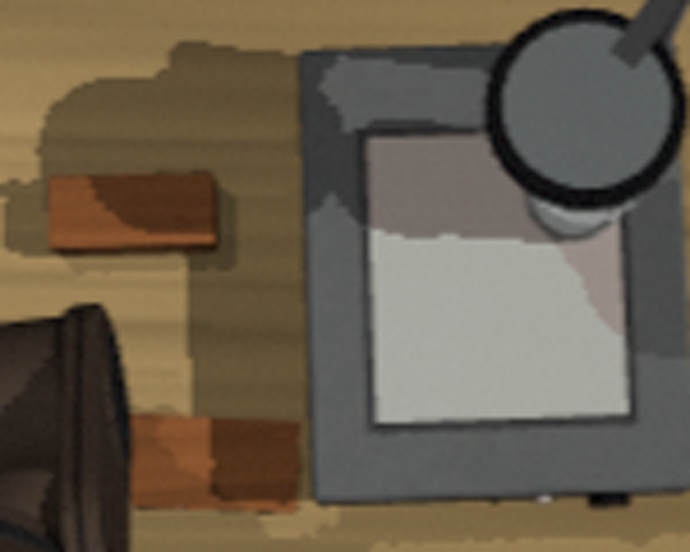

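The wedge is straight and moving ahead: its tip is at crop (299,466), close to the viewer edge, and it has not turned. I continue the push.

Call:
play_rows:
  steps:
    - {"claw": 1, "tx": 0.4, "ty": 0, "tz": 0, "ax": 0, "ay": 0, "az": 0}
    - {"claw": 1, "tx": 0.8, "ty": 0, "tz": 0, "ax": 0, "ay": 0, "az": 0}
    - {"claw": 1, "tx": 1.2, "ty": 0, "tz": 0, "ax": 0, "ay": 0, "az": 0}
    - {"claw": 1, "tx": 1.6, "ty": 0, "tz": 0, "ax": 0, "ay": 0, "az": 0}
    - {"claw": 1, "tx": 2.0, "ty": 0, "tz": 0, "ax": 0, "ay": 0, "az": 0}
    - {"claw": 1, "tx": 2.4, "ty": 0, "tz": 0, "ax": 0, "ay": 0, "az": 0}
    - {"claw": 1, "tx": 2.8, "ty": 0, "tz": 0, "ax": 0, "ay": 0, "az": 0}
    - {"claw": 1, "tx": 3.2, "ty": 0, "tz": 0, "ax": 0, "ay": 0, "az": 0}
    - {"claw": 1, "tx": 3.6, "ty": 0, "tz": 0, "ax": 0, "ay": 0, "az": 0}
    - {"claw": 1, "tx": 4.0, "ty": 0, "tz": 0, "ax": 0, "ay": 0, "az": 0}
    - {"claw": 1, "tx": 4.4, "ty": 0, "tz": 0, "ax": 0, "ay": 0, "az": 0}
    - {"claw": 1, "tx": 4.8, "ty": 0, "tz": 0, "ax": 0, "ay": 0, "az": 0}

```text
time: 5.58
eef_pos: [0.4675, 0.126, 0.01]
tcp_rot: [-0.497, 0.504, -0.503, 0.495]
contact_force: [0.5, 0.2, 0.2]
opening: 0.12
```

Call:
play_rows:
  steps:
    - {"claw": 1, "tx": 0.2, "ty": 0, "tz": 0, "ax": 0, "ay": 0, "az": 0}
    - {"claw": 1, "tx": 0.4, "ty": 0, "tz": 0, "ax": 0, "ay": 0, "az": 0}
    - {"claw": 1, "tx": 0.6, "ty": 0, "tz": 0, "ax": 0, "ay": 0, "az": 0}
    - {"claw": 1, "tx": 0.8, "ty": 0, "tz": 0, "ax": 0, "ay": 0, "az": 0}
    - {"claw": 1, "tx": 1.0, "ty": 0, "tz": 0, "ax": 0, "ay": 0, "az": 0}
    - {"claw": 1, "tx": 1.0, "ty": 0, "tz": 0, "ax": 0, "ay": 0, "az": 0}

```text
time: 6.08
eef_pos: [0.4673, 0.116, 0.01]
tcp_rot: [-0.497, 0.504, -0.503, 0.495]
contact_force: [0.5, 0.0, 0.4]
opening: 0.118
```

```bash
python3 - <<'E'
from h import *
s=ctrl.get_state();print(s["eef_pos"],s["contact_force"])
for n,c in(("side",(170,300,200,350)),("top",(125,245,200,350))):
    p,d=cams.read_camera(n);a,b,e,f=c;cv2.imwrite(f"pics/{n}3.png",cv2.resize(p[a:b,e:f],None,fx=4.6,fy=4.6,interpolation=cv2.INTER_CUBIC))
E
```

```text
[0.46730744 0.11602919 0.00998586] [0.48490285 0.02923839 0.44380748]
```

View pics/side3.png

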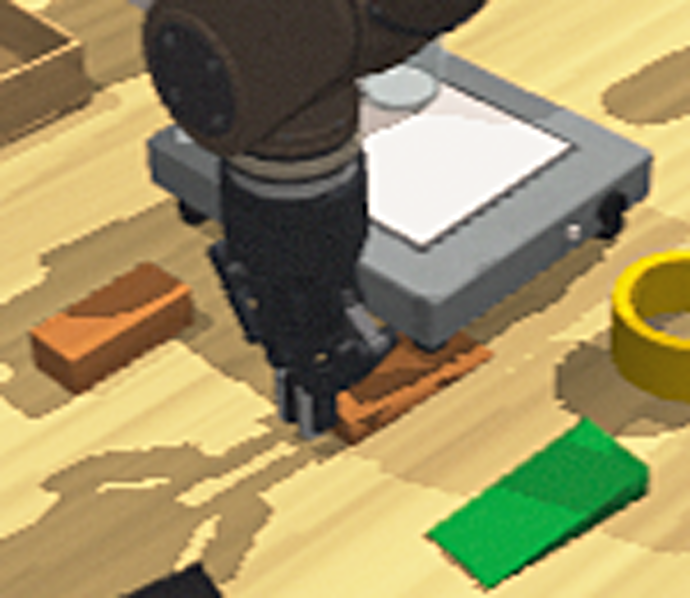

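View pics/top3.png

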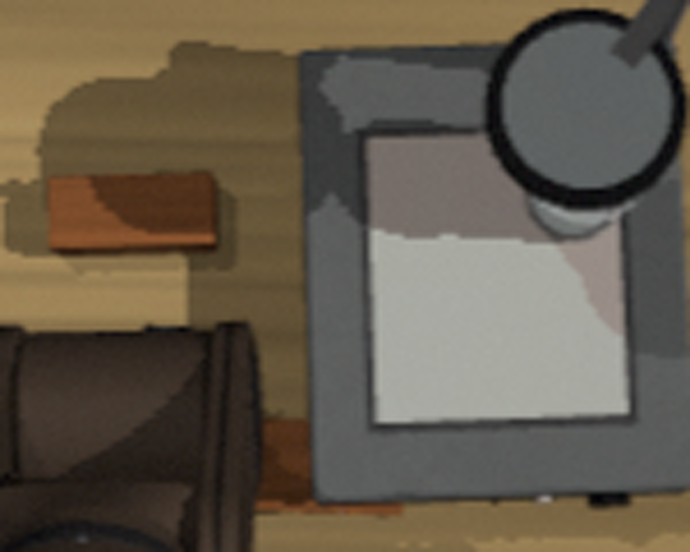

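The tip is entering straight under the foot. Next I move in slow increments and watch the force.

Call:
play_rows:
  steps:
    - {"claw": 1, "tx": 0.2, "ty": 0, "tz": 0, "ax": 0, "ay": 0, "az": 0}
    - {"claw": 1, "tx": 0.4, "ty": 0, "tz": 0, "ax": 0, "ay": 0, "az": 0}
    - {"claw": 1, "tx": 0.6, "ty": 0, "tz": 0, "ax": 0, "ay": 0, "az": 0}
    - {"claw": 1, "tx": 0.8, "ty": 0, "tz": 0, "ax": 0, "ay": 0, "az": 0}
    - {"claw": 1, "tx": 1.0, "ty": 0, "tz": 0, "ax": 0, "ay": 0, "az": 0}

```text
time: 6.6
eef_pos: [0.4672, 0.1062, 0.01]
tcp_rot: [-0.497, 0.505, -0.503, 0.495]
contact_force: [-0.2, 1.1, -0.8]
opening: 0.113
```

Call:
play_rows:
  steps:
    - {"claw": 1, "tx": 0.1, "ty": 0, "tz": 0, "ax": 0, "ay": 0, "az": 0}
    - {"claw": 1, "tx": 0.2, "ty": 0, "tz": 0, "ax": 0, "ay": 0, "az": 0}
    - {"claw": 1, "tx": 0.3, "ty": 0, "tz": 0, "ax": 0, "ay": 0, "az": 0}

```text
time: 6.85
eef_pos: [0.4671, 0.1038, 0.01]
tcp_rot: [-0.497, 0.505, -0.503, 0.496]
contact_force: [-0.0, 4.4, -1.0]
opening: 0.116
```

Call:
play_rows:
  steps:
    - {"claw": 1, "tx": 0.05, "ty": 0, "tz": 0, "ax": 0, "ay": 0, "az": 0}
    - {"claw": 1, "tx": 0.1, "ty": 0, "tz": 0, "ax": 0, "ay": 0, "az": 0}
    - {"claw": 1, "tx": 0.1, "ty": 0, "tz": 0, "ax": 0, "ay": 0, "az": 0}

```text
time: 7.1
eef_pos: [0.4671, 0.1029, 0.01]
tcp_rot: [-0.497, 0.505, -0.503, 0.496]
contact_force: [0.6, 4.7, 0.6]
opening: 0.119
```

Call:
play_rows:
  steps:
    - {"claw": 1, "tx": 0.05, "ty": 0, "tz": 0, "ax": 0, "ay": 0, "az": 0}
    - {"claw": 1, "tx": 0.1, "ty": 0, "tz": 0, "ax": 0, "ay": 0, "az": 0}
    - {"claw": 1, "tx": 0.1, "ty": 0, "tz": 0, "ax": 0, "ay": 0, "az": 0}

```text
time: 7.35
eef_pos: [0.4671, 0.1022, 0.01]
tcp_rot: [-0.497, 0.505, -0.502, 0.496]
contact_force: [0.8, 4.9, -1.5]
opening: 0.121
```

```bash
python3 - <<'E'
from h import *
s=ctrl.get_state();print(s["eef_pos"],s["contact_force"])
for n,c in(("side",(170,300,200,350)),("top",(125,245,200,350))):
    p,d=cams.read_camera(n);a,b,e,f=c;cv2.imwrite(f"pics/{n}4.png",cv2.resize(p[a:b,e:f],None,fx=4.6,fy=4.6,interpolation=cv2.INTER_CUBIC))
E
```

```text
[0.46705127 0.10224543 0.01000729] [ 0.75103486  4.94781832 -1.47242864]
```

View pics/side4.png

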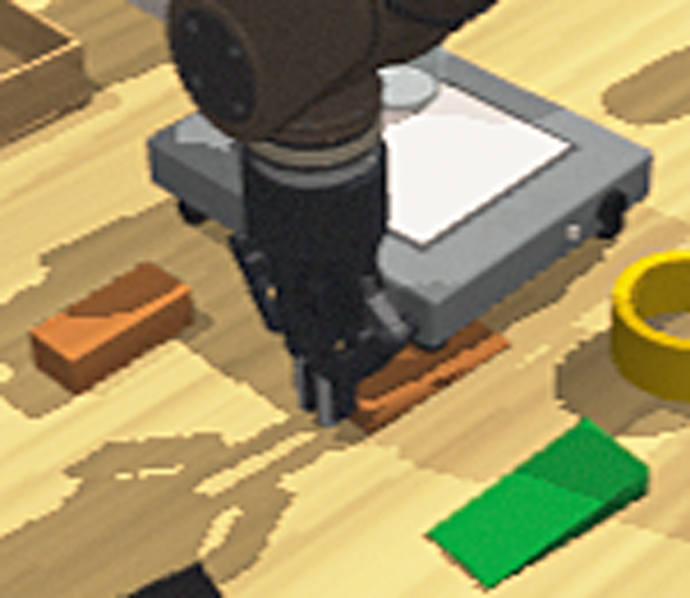

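View pics/top4.png

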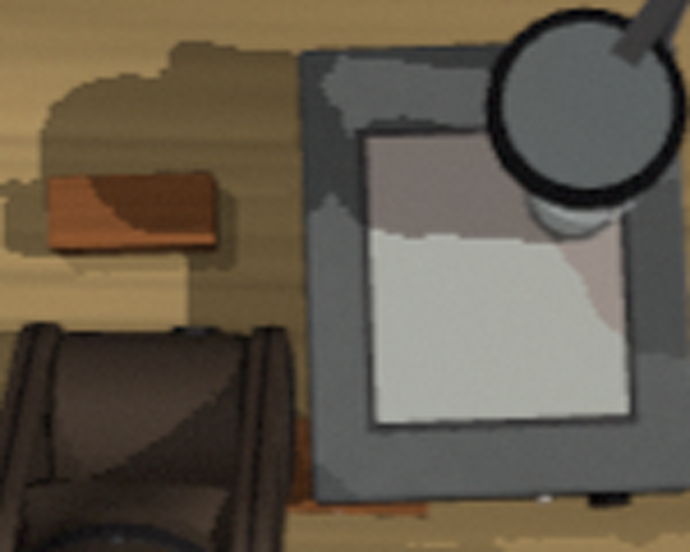

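Call:
play_rows:
  steps:
    - {"claw": 1, "tx": 0.05, "ty": 0, "tz": 0, "ax": 0, "ay": 0, "az": 0}
    - {"claw": 1, "tx": 0.1, "ty": 0, "tz": 0, "ax": 0, "ay": 0, "az": 0}
    - {"claw": 1, "tx": 0.1, "ty": 0, "tz": 0, "ax": 0, "ay": 0, "az": 0}

```text
time: 7.7
eef_pos: [0.467, 0.1016, 0.01]
tcp_rot: [-0.496, 0.505, -0.502, 0.496]
contact_force: [0.0, 7.3, 0.1]
opening: 0.116
```

Call:
play_rows:
  steps:
    - {"claw": 1, "tx": 0.05, "ty": 0, "tz": 0, "ax": 0, "ay": 0, "az": 0}
    - {"claw": 1, "tx": 0.1, "ty": 0, "tz": 0, "ax": 0, "ay": 0, "az": 0}
    - {"claw": 1, "tx": 0.1, "ty": 0, "tz": 0, "ax": 0, "ay": 0, "az": 0}

```text
time: 7.95
eef_pos: [0.467, 0.101, 0.01]
tcp_rot: [-0.496, 0.506, -0.502, 0.496]
contact_force: [0.8, 9.8, -0.4]
opening: 0.116
```

The resistance has risen to 9.8 N, so the wedge is seated. I back off straight along +y.

Call:
play_rows:
  steps:
    - {"claw": 1, "tx": 0.1, "ty": 0, "tz": 0, "ax": 0, "ay": 0, "az": 0}
    - {"claw": 1, "tx": 0, "ty": 0, "tz": 0, "ax": 0, "ay": 0, "az": 0}
    - {"claw": 1, "tx": -0.5, "ty": 0, "tz": 0, "ax": 0, "ay": 0, "az": 0}
    - {"claw": 1, "tx": -1.5, "ty": 0, "tz": 0, "ax": 0, "ay": 0, "az": 0}
    - {"claw": 1, "tx": -3, "ty": 0, "tz": 0, "ax": 0, "ay": 0, "az": 0}
    - {"claw": 0, "tx": -4, "ty": 0, "tz": 0, "ax": 0, "ay": 0, "az": 0}
    - {"claw": 0, "tx": -4, "ty": -4, "tz": 0, "ax": 0, "ay": 0, "az": 0}
    - {"claw": 0, "tx": -4, "ty": -8, "tz": 0, "ax": 0, "ay": 0, "az": 0}
    - {"claw": 0, "tx": -4, "ty": -11, "tz": 0, "ax": 0, "ay": 0, "az": 0}
    - {"claw": 0, "tx": -4, "ty": -11, "tz": 0, "ax": 0, "ay": 0, "az": 0}
    - {"claw": 0, "tx": -4, "ty": -11, "tz": 0, "ax": 0, "ay": 0, "az": 0}

```text
time: 8.87
eef_pos: [0.4698, 0.1398, 0.1225]
tcp_rot: [0.496, -0.503, 0.504, -0.497]
contact_force: [-0.8, -0.2, -1.0]
opening: -0.003
```

```bash
python3 - <<'E'
from h import *
s=ctrl.get_state();print(s["eef_pos"],s["contact_force"])
for n,c in(("side",(170,300,200,350)),("top",(125,245,200,350))):
    p,d=cams.read_camera(n);a,b,e,f=c;cv2.imwrite(f"pics/{n}5.png",cv2.resize(p[a:b,e:f],None,fx=4.6,fy=4.6,interpolation=cv2.INTER_CUBIC))
for P in([.4665,.0225,.12],[.4665,.0225,.08]): plan(P,down([-.015,-1,0]))
E
```

```text
[0.46980902 0.13983801 0.12251776] [-0.75186812 -0.18840602 -1.01646174]
t [11.7  -0.08  0.09] a [0.29 0.05 0.03]
t [11.7   3.92  0.11] a [0.29 0.05 0.03]
```

View pics/side5.png

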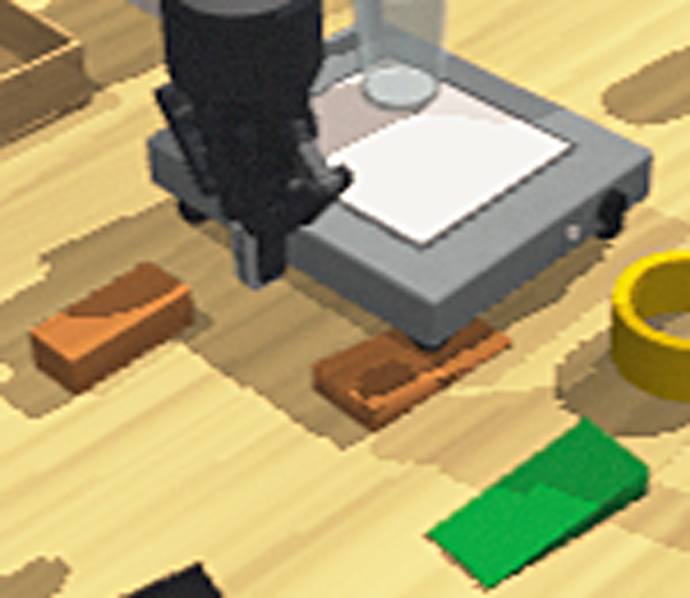

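View pics/top5.png

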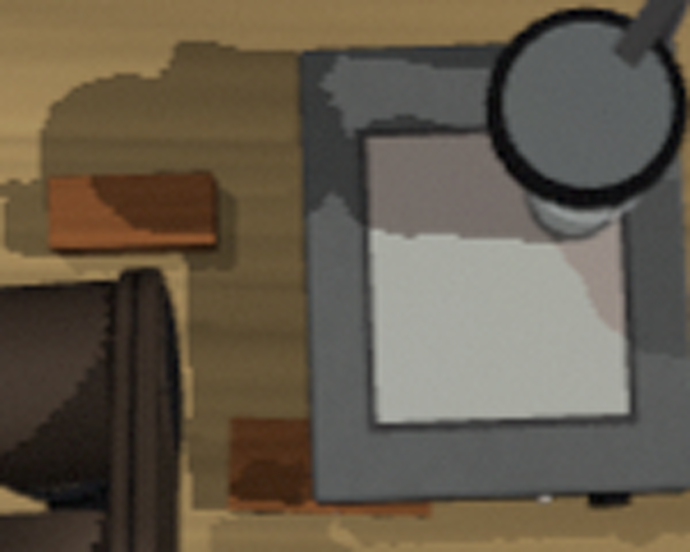

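The wedge lies straight under the corner, with its rear edge at top crop (230,417)–(229,512). The viewer edges are unchanged. Next I go over the corner.

Call:
play_rows:
  steps:
    - {"claw": 0, "tx": 4, "ty": 0, "tz": 0.1, "ax": 0.3, "ay": 0, "az": 0}
    - {"claw": 0, "tx": 8, "ty": 0, "tz": 0.1, "ax": 0.3, "ay": 0, "az": 0}
    - {"claw": 0, "tx": 11.7, "ty": 0, "tz": 0.1, "ax": 0.3, "ay": 0, "az": 0}
    - {"claw": 0, "tx": 11.7, "ty": 1, "tz": 0.1, "ax": 0.3, "ay": 0, "az": 0}
    - {"claw": 0, "tx": 11.7, "ty": 2.5, "tz": 0.1, "ax": 0.3, "ay": 0, "az": 0}
    - {"claw": 0, "tx": 11.7, "ty": 4, "tz": 0.1, "ax": 0.3, "ay": 0, "az": 0}
    - {"claw": 0, "tx": 11.7, "ty": 4.8, "tz": 0.1, "ax": 0.3, "ay": 0, "az": 0}
    - {"claw": 0, "tx": 11.7, "ty": 4.8, "tz": 0.1, "ax": 0.3, "ay": 0, "az": 0}
    - {"claw": 0, "tx": 11.7, "ty": 4.8, "tz": 0.1, "ax": 0.3, "ay": 0, "az": 0}

```text
time: 9.72
eef_pos: [0.4661, 0.0229, 0.0706]
tcp_rot: [-0.497, 0.504, -0.503, 0.496]
contact_force: [0.2, -0.1, 0.4]
opening: 0.0
```

```bash
python3 - <<'E'
from h import *
s=ctrl.get_state();print(s["eef_pos"],s["contact_force"])
plan([.4665,.0225,.066])
n="side";p,d=cams.read_camera(n);cv2.imwrite(f"pics/{n}6.png",cv2.resize(p[140:300,200:350],None,fx=3.7,fy=3.7,interpolation=cv2.INTER_CUBIC))
E
```

```text
[0.46606461 0.02288687 0.07062535] [ 0.23205019 -0.06349132  0.35947718]
t [0.04 0.46 0.04] a [0. 0. 0.]
```

View pics/side6.png

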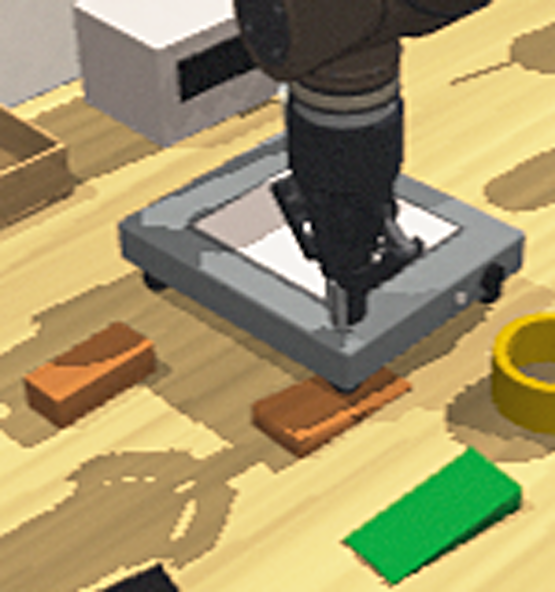

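The fingertips are just above the casing's near left corner, at crop (345,330). I press down in small steps.

Call:
play_rows:
  steps:
    - {"claw": 0, "tx": 0, "ty": 0.2, "tz": 0, "ax": 0, "ay": 0, "az": 0}
    - {"claw": 0, "tx": 0, "ty": 0.4, "tz": 0, "ax": 0, "ay": 0, "az": 0}
    - {"claw": 0, "tx": 0, "ty": 0.5, "tz": 0, "ax": 0, "ay": 0, "az": 0}
    - {"claw": 0, "tx": 0, "ty": 0.6, "tz": 0, "ax": 0, "ay": 0, "az": 0}
    - {"claw": 0, "tx": 0, "ty": 0.6, "tz": 0, "ax": 0, "ay": 0, "az": 0}

```text
time: 10.18
eef_pos: [0.4672, 0.0224, 0.066]
tcp_rot: [0.496, -0.503, 0.504, -0.497]
contact_force: [-0.7, -0.5, 0.5]
opening: -0.0
```

Call:
play_rows:
  steps:
    - {"claw": 0, "tx": 0, "ty": 0.1, "tz": 0, "ax": 0, "ay": 0, "az": 0}
    - {"claw": 0, "tx": 0, "ty": 0.15, "tz": 0, "ax": 0, "ay": 0, "az": 0}
    - {"claw": 0, "tx": 0, "ty": 0.15, "tz": 0, "ax": 0, "ay": 0, "az": 0}

```text
time: 10.43
eef_pos: [0.4673, 0.0224, 0.0647]
tcp_rot: [0.496, -0.503, 0.504, -0.497]
contact_force: [-0.1, -0.4, 0.2]
opening: 0.002
```

Call:
play_rows:
  steps:
    - {"claw": 0, "tx": 0, "ty": 0.05, "tz": 0, "ax": 0, "ay": 0, "az": 0}
    - {"claw": 0, "tx": 0, "ty": 0.1, "tz": 0, "ax": 0, "ay": 0, "az": 0}
    - {"claw": 0, "tx": 0, "ty": 0.1, "tz": 0, "ax": 0, "ay": 0, "az": 0}

```text
time: 10.68
eef_pos: [0.4673, 0.0224, 0.0645]
tcp_rot: [0.496, -0.503, 0.504, -0.497]
contact_force: [-2.7, 1.0, 7.6]
opening: -0.001
```

Call:
play_rows:
  steps:
    - {"claw": 0, "tx": 0, "ty": 0.03, "tz": 0, "ax": 0, "ay": 0, "az": 0}
    - {"claw": 0, "tx": 0, "ty": 0.03, "tz": 0, "ax": 0, "ay": 0, "az": 0}
    - {"claw": 0, "tx": 0, "ty": 0.03, "tz": 0, "ax": 0, "ay": 0, "az": 0}
    - {"claw": 0, "tx": 0, "ty": 0.03, "tz": 0, "ax": 0, "ay": 0, "az": 0}

```text
time: 11.02
eef_pos: [0.4673, 0.0224, 0.0645]
tcp_rot: [0.496, -0.503, 0.504, -0.497]
contact_force: [-3.3, 0.2, 9.3]
opening: -0.004
```

```bash
python3 - <<'E'
from h import *
s=ctrl.get_state();print(s["eef_pos"],s["contact_force"])
for n,c in(("side",(170,300,200,350)),("top",(125,245,200,350))):
    p,d=cams.read_camera(n);a,b,e,f=c;cv2.imwrite(f"pics/{n}7.png",cv2.resize(p[a:b,e:f],None,fx=4.6,fy=4.6,interpolation=cv2.INTER_CUBIC))
s=ctrl.get_state();print(s["eef_pos"],s["contact_force"])
E
```

```text
[0.46734234 0.02238909 0.06451707] [-3.31128837  0.15939484  9.30982975]
[0.46734484 0.02238669 0.06451401] [-4.2011514   1.07020217  8.75502974]
```

View pics/side7.png

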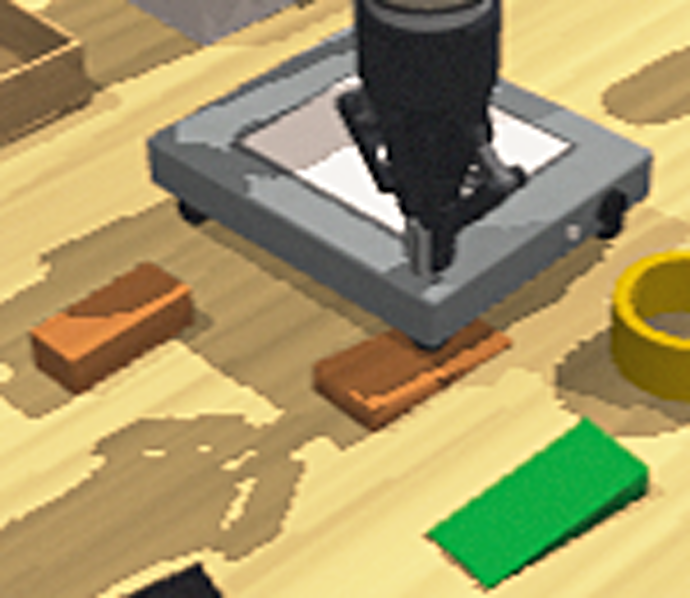

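Under about 9 N the height stays at 64.5 mm, so the viewer is level and not rocking. I lift off vertically and step away.

Call:
play_rows:
  steps:
    - {"claw": 0, "tx": 0, "ty": -0.3, "tz": 0, "ax": 0, "ay": 0, "az": 0}
    - {"claw": 0, "tx": 0, "ty": -1.5, "tz": 0, "ax": 0, "ay": 0, "az": 0}
    - {"claw": 0, "tx": 0, "ty": -4, "tz": 0, "ax": 0, "ay": 0, "az": 0}
    - {"claw": 0, "tx": 0, "ty": -8, "tz": 0, "ax": 0, "ay": 0, "az": 0}
    - {"claw": 0, "tx": -4, "ty": -12, "tz": 0, "ax": 0, "ay": 0, "az": 0}
    - {"claw": 0, "tx": -8, "ty": -14, "tz": 0, "ax": 0, "ay": 0, "az": 0}
    - {"claw": 0, "tx": -12, "ty": -14, "tz": 0, "ax": 0, "ay": 0, "az": 0}
    - {"claw": 0, "tx": -15, "ty": -14, "tz": 0, "ax": 0, "ay": 0, "az": 0}
    - {"claw": 0, "tx": -15, "ty": -14, "tz": 0, "ax": 0, "ay": 0, "az": 0}
    - {"claw": 0, "tx": -15, "ty": -14, "tz": 0, "ax": 0, "ay": 0, "az": 0}
    - {"claw": 0, "tx": -15, "ty": -14, "tz": 0, "ax": 0, "ay": 0, "az": 0}

```text
time: 12.03
eef_pos: [0.4688, 0.1724, 0.2027]
tcp_rot: [0.497, -0.503, 0.504, -0.497]
contact_force: [-0.4, -0.0, 0.7]
opening: 0.002
```

```bash
python3 - <<'E'
from h import *
s=ctrl.get_state();print(s["time"],s["eef_pos"],s["contact_force"])
for n,c in(("side",(170,300,200,350)),("top",(125,245,200,350))):
    p,d=cams.read_camera(n);a,b,e,f=c;cv2.imwrite(f"pics/{n}8.png",cv2.resize(p[a:b,e:f],None,fx=4.6,fy=4.6,interpolation=cv2.INTER_CUBIC))
T=lambda X,Y,z:px2w("top",200+(X+.5)/4.6-.5,125+(Y+.5)/4.6-.5,z=z)
print("nl",T(316,502,.065),"rear",T(230,417,.02),T(229,509,.02))
E
```

```text
12.0333 [0.468794   0.1723679  0.20269847] [-0.39913291 -0.01587687  0.71674011]
nl [0.44643517 0.04109353 0.065     ] rear [0.49426001 0.08980588 0.02      ] [0.44471161 0.08927375 0.02      ]
```

View pics/side8.png

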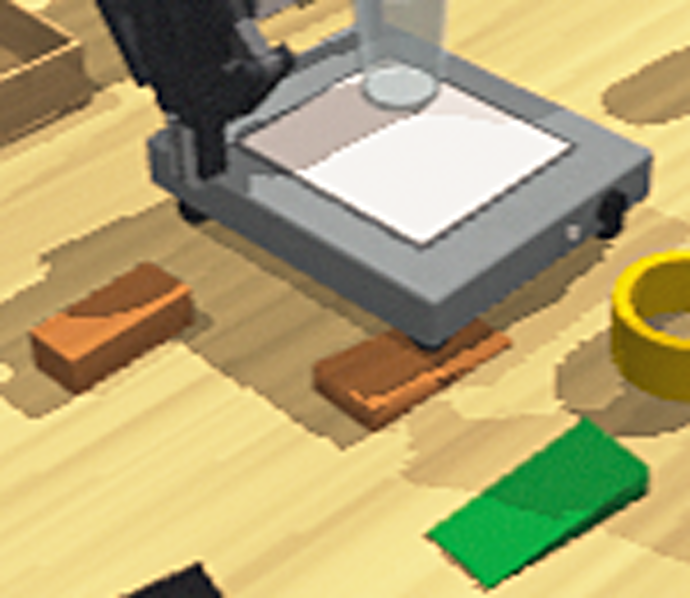

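View pics/top8.png

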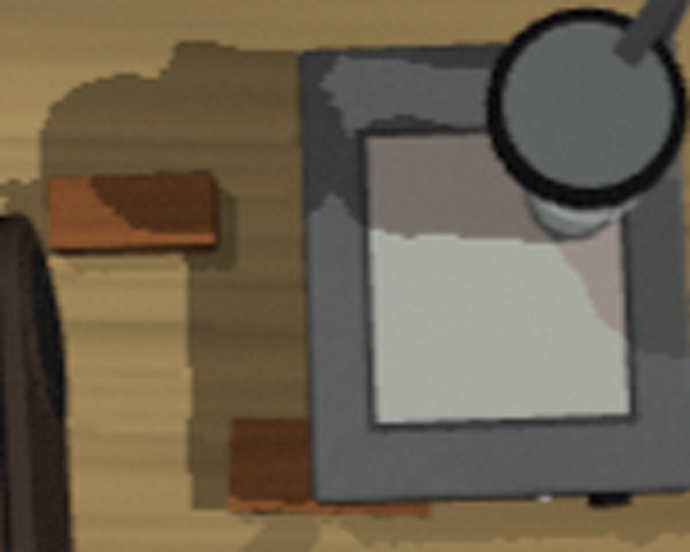

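The final check agrees. The wedge rear is at y = 0.0895, so the foot is about 11 mm ahead of the wedge centre and about 3 mm off its middle line. The viewer corner is within 1 mm of its start.

```bash
python3 -c "
from plant import ctrl
print(ctrl.sign_off())"
```

```text
the job is handed in; nothing more can be done
None
```

I pushed the wedge thin end first under the short foot until the resistance rose to 9.8 N, then backed the fingers off. I then pressed once on the corner above that foot with about 9 N, lifted clear and handed the job in. No verdict was reported.

- **Wedge:** the last pictures show it flat and straight under the foot. The foot is about 11 mm ahead of the wedge's centre and about 3 mm off its middle line, which fits the expected 10 mm.
- **Viewer:** its near left corner is within about 1 mm of where it started. Its top stayed at 64.5 mm as the press rose from 7.6 to 9.3 N, so it did not rock.
- **Surroundings:** the block, tape and tumbler look unmoved in the final pictures. I did not recheck the jar, weight or screwdriver, but the fingers never went near them at bench height. The tool was about 14 cm clear of the viewer's top at hand-in, at 12 s of the 51 s allowed.
- **Limits of the checks:** no check failed. The two cameras disagreed by about 3 mm on the viewer's near left corner, and by up to about 15 mm on its near right corner, which I did not use. I did not measure the force between the wedge and the foot directly. I inferred it from the push resistance and the press.

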